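# Shut the preserve jar and take its lid temperature

### The job

Screw the jar's lid fully home (clockwise), then take the contact thermometer out of its holder and hold it upright with its foot on the black rubber patch on the lid, pressing gently so that the sprung foot is about half pushed in. Finish while still holding it there for the reading: do not let go or put it down, keep the lid shut, never press hard, and leave the other things on the worktop where they are.

Things in the scene. Friction and masses are not known exactly. Their poses are not given: they have to be found in the camera images.
- jar: white stoneware jar 49 mm across, gripped for good in a pale wooden base 100 x 100 x 20 mm with a black rubber collar (68 mm across, up to z 34 mm); fixed to the worktop. Origin: centre of the base's underside, on the jar's axis; z up. The jar with its lid is 107.5 mm tall. A small steel peg stands on the base at the -x side (42 mm from the axis) and marks the shut direction.
- lid_centre (a point): centre of the jar's steel screw lid, half-way up: on the jar's axis, 97 mm above the worktop. The lid is a ribbed disc 53 mm across over the ribs, from 88 to 106 mm above the worktop; the jar below it is narrower, so fingers can go past the lid's lower edge. Its flat top carries one round black rubber patch.
- lid (a joint): turn of the lid on the jar in rad: 0 = fully home against a stop, positive = unscrewed, anticlockwise from above (up to 1.6). Tightening is clockwise from above, by exactly this value; the lid stays at the same height, stays where it is left and takes about 0.12 N m to turn.
- lid_spot (a point): the marked spot: centre of the upper face of the round rubber patch (16 mm across, 1.5 mm thick) on the lid, 107.5 mm above the worktop and 13 mm from the lid's axis; it travels round with the lid. With the lid home it lies towards the steel peg, on the jar's -x side.
- holder: white round stoneware cup-holder for the thermometer, 68 mm across at the foot, 60 mm across and 60 mm tall at the rim, with a bore 16 mm across and 56 mm deep; fixed to the worktop. Origin: centre of its underside.
- probe_grip (a point): centre of the contact thermometer's grey plastic handle (tool of about 0.1 to 0.16 kg): an upright block 34 mm (x) by 24 mm (y) by 80 mm (z), z along the tool from tip to handle top. At the start the handle stands on the holder's rim, from 60 to 140 mm above the worktop, its steel stem hanging in the bore. The tip lies 90 mm below this point while the foot is out. Lift it straight up by more than 55 mm to clear the holder.
- probe_tip (a point): underside centre of the thermometer's copper foot, 10 mm across, on the stem's end, 50 mm below the handle's underside on the tool's axis; moves with the sprung foot.
- plunger (a joint): how far the sprung foot is pushed into the stem, in m: 0 = fully out, 0.012 = fully in. It takes 2 N to start it, 5 N at half travel (0.006) and 8 N at the end.
- tea_light: tea light candle, 38 mm across, 15 mm tall, a loose bystander to be left alone; origin at the centre of its underside.
- spice_c: glass spice jar, 41 mm across, 108 mm tall, a loose bystander to be left alone; origin at the centre of its underside.
- spice_a: glass spice jar, 41 mm across, 105 mm tall, a loose bystander to be left alone; origin at the centre of its underside.
- shaker_a: small salt shaker, 44 mm across, 90 mm tall, a loose bystander to be left alone; origin at the centre of its underside. Behind and to the left of the work a 285 mm tall microwave oven stands beside the arm's way in from its start: it reaches forward to x = 0.52 m with its door handle, from y = 0.20 to 0.68 m; wall cabinets hang from z = 0.45 m up, their handles reaching forward to x = 0.61 m.
- tumbler: drinking glass, 77 mm across, 89 mm tall, a loose bystander to be left alone; origin at the centre of its underside.
- salt_mill: wooden mill, 58 mm across, 170 mm tall, a loose bystander to be left alone; origin at the centre of its underside.
Mind the look-alikes: they are no part of the job. Leave any red look-alike of the holder alone.

How it is judged:
On the way, in this order (a step that is already met when the one before it is completed fails the run):
1. the lid is screwed home (value of joint lid below 0.08 rad and height (world z) of probe_grip below 0.115 m), for 0.2 s.
2. the thermometer is lifted clear of its holder in the fingers (height (world z) of probe_grip above 0.15 m and contact force between the fingers and probe above 1.5 N), for 0.2 s.
At the end, for the whole second after the job is handed in: The lid is home (within 0.09 rad); the gripper holds the thermometer, upright within 8 degrees and at rest, its foot's centre within 6 mm of the patch's centre, bearing on the lid with more than 1 N and the sprung foot pushed in by 3 to 10 mm of its 12 mm; the thermometer is out of its holder (value of joint lid below 0.09 rad and horizontal distance between probe_tip and lid_spot below 0.006 m and angle between probe_grip's own z axis and vertical below 0.14 rad and value of joint plunger between 0.003 and 0.01 m and contact force between probe and jar above 1 N and height (world z) of probe_grip above 0.17 m and contact force between the fingers and probe above 1.5 N and contact force between probe and holder below 0.1 N and linear speed of probe below 0.02 m/s); the arm keeps its last pose, push and grip.
It fails at once if the thermometer is pressed hard on the jar (over 15 N) (contact force between probe and jar above 15 N).
It fails at once if a bystander is moved by more than 30 mm (distance of any of tea_light, spice_c, spice_a, shaker_a, tumbler, salt_mill from where it was at the start of the episode above 0.03 m).
It also fails if it takes over 54 s, if anything falls off the work surface, if the arm or the gripper's body presses on something with over 40 N, if the wrist force passes 120 N, or if a joint passes its speed limit or range.

### The arm

A 7-joint arm with a two-finger parallel gripper is mounted at the origin on a cart in front of the work surface, level with it; the furniture and walls round the work are solid. World frame = base frame: x ahead of the robot, y to its left, z up, the work surface at z = 0. Lengths are in m, angles in rad, forces in N, time in s.
With the tool pointing down it reaches from about 0.35 to 0.9 m from the base axis. Payload 7.2 kg.
Tool frame: the origin (TCP) lies on the front face of the gripper's body, between the roots of the fingers; the fingertips stand 80 mm ahead of it and the grasp point (between the pads) lies 61 mm ahead of it (finger_overhang is the distance from the TCP to the fingertips, in m); z points along the fingers, y is the line along which they close (so a half turn about z gives the same grasp; the last joint's range is limited). The gripper opens to 88 mm and grips with 3 to 60 N. Pads are 20 mm wide; open, the fingers measure 115 mm over their backs; the gripper's body (75 mm by 178 mm) begins 61 mm behind the grasp point.
Start: joints at [1.23, 0.411, -0.013, 1.596, 0.006, 1.134, -0.082], TCP at [0.168, -0.602, 0.303] pointing down, gripper open.
Joint ranges: [-2.95, 2.95], [-0.29, 1.99], [-1.47, 1.44], [0.14, 2.54], [-1.03, 4.17], [0.13, 1.85], [-2.86, 2.86]. Speed limits (rad/s): [2.39, 2.39, 3.01, 3.01, 3.14, 3.14, 3.14].

### API

Orientations are given as a rotation vector (axis times angle).
In Python, from bench import * gives the robot as it stands.
- The arm moves only by the tool arm_command, never from a script. Its arguments are lists of equal length, an entry for each row: "slide": the shift along the tool's x, y, z normalised to -1 to 1, where 1 is 0.5 m, a list of three; "turn": the turn about the tool's z normalised to -1 to 1, where 1 is 45 degrees; "gripper": the opening, from -1 (shut) to 1 (fully open), so that 0 is half open. A call has 1 to 5 rows; each row is the pose to reach, as a shift and turn from the pose commanded when the call began, along the tool's axes at that moment; what a row does not reach only later rows make up. A row lasts 1/10 s, in which the tool goes at most 50 mm and 8.59 degrees, less where a joint would pass 70% of its speed; a pose out of reach is approached as far as the arm can. A call with a number of a shift or a turn outside -1 to 1 is refused whole. A call with a gripper value outside its range is refused whole. The fingers move at their own pace and stop on an object; "newtons" is the grip in N (left out, the last holds). Time passes only in rows, so rows that repeat a pose let the fingers close. It gives the time, the measured TCP pose, the force, the opening and the grip force at its end, in the units of the state.
- state(): the state, without advancing time (a new reading comes with each control period).
- read_camera(name): name is "side" or "top"; returns the picture (384x512x3 uint8, red, green, blue); there is no depth.
- camera_params(name): a dict with "fx", "fy", "cx", "cy" (pixels), "cam_to_world" (4x4, takes a point from camera to world coordinates). Camera axes: x right, y up, looking along -z (the intrinsics and any distortion apply to the point x, -y, -z); pixel columns grow to the right and rows downward; lengths in m; the calibration is good to about 2 mm. A picture is of the moment at which its call begins. camera_params takes no time and is no camera call.
- job_done(): hands the job in; it is judged then, once.
Trained networks look in the newest picture that a camera, given by its name, has taken for a name from the list of things; names that differ only in an ending like _2 or _b are one class to them, and where a whole thing is asked for, a point or a joint stands for the part that bears it (a point fixed in the world has none). Each returns a list of dicts, best first, with "conf" (0 to 1); they miss things now and then, are a little off and sometimes report something else, mostly with a low value. They report only what shows in the picture. A call takes as long as a camera call. They do not tell look-alikes from the thing itself.
- silhouettes(camera, thing): "region" (384x512 bool, what is visible of it).
- place_of(camera, thing): "position" ([x, y, z] in m, in world coordinates, good to about 4 mm: a listed point, or the origin of a listed thing).
The state is a dict: "clock": time; "joints": joint angles; "qvel": joint speeds; "joint_torque": joint torques, N m; "tool_pos": TCP position; "orientation": TCP orientation; "force": force on the tool from outside, world axes, zero at the start; "moment": the same for the moment, N m; "grip_width": opening from 0.0 (shut) to 1.0 (fully open); "grip_force": force on a finger pad.
Only numpy, scipy, OpenCV 4.12 (cv2) and the standard library are available. Lean on these libraries where they do the work, as an engineer would, in place of code of your own. Each camera call takes 0.05 s, during which the arm holds its last target. There are 200 camera calls.

## Working session

There is one attempt and no reset: what is moved stays moved. The work goes in short steps, Python scripts to look and compute and a tool call to move; the robot and the scene stay as the last step left them, time stands still between calls to the robot, and variables do not carry over. Pictures are saved under pics/ and viewed, at most 10 in all, crops included, and the job is handed in when it is done.

Besides the shell and the picture viewer there is one more tool, called after "Call:" as name(argument=value, ...), one argument or row to a line, values as JSON. arm_command: Moves the arm, as the interface text tells. Scaled input: -1 to 1 covers 0.5 m each way for a shift and 45 degrees each way for a turn. Its arguments: {"type":"object","properties":{"slide":{"type":"array","items":{"type":"array","items":{"type":"number"}}},"turn":{"type":"array","items":{"type":"number"}},"gripper":{"type":"array","items":{"type":"number"}},"newtons":{"type":"number"}},"required":["slide","turn","gripper"]}

```bash
mkdir -p pics; cat > h.py <<'E'
from bench import *
import numpy as np, cv2
from scipy.spatial.transform import Rotation as R
np.set_printoptions(precision=4,suppress=True)
def proj(c,p):
    P=camera_params(c);T=np.linalg.inv(np.array(P["cam_to_world"]));q=T[:3,:3]@np.array(p)+T[:3,3]
    return np.array([P["cx"]+P["fx"]*q[0]/-q[2],P["cy"]+P["fy"]*-q[1]/-q[2]])
def ray(c,uv,z):
    P=camera_params(c);T=np.array(P["cam_to_world"]);d=T[:3,:3]@np.array([(uv[0]-P["cx"])/P["fx"],-(uv[1]-P["cy"])/P["fy"],-1])
    return T[:3,3]+d*(z-T[2,3])/d[2]
def st():
    s=state();print({k:np.round(np.array(s[k]),4).tolist() for k in ("clock","joints","tool_pos","orientation","force","grip_width","grip_force")});return s
def move_to(p,yaw=None):
    "shift (normalised) in tool axes to bring TCP to p"
    s=state();Rt=R.from_rotvec(s["orientation"]).as_matrix();print("slide",Rt.T@(np.array(p)-np.array(s["tool_pos"]))/0.5); print(Rt)
E
python3 - <<'E'
from h import *
st()
for c in("side","top"):
    im=read_camera(c);cv2.imwrite(f"pics/{c}0.png",im[:,:,::-1])
    print(c,camera_params(c))
    for n in("jar","lid_centre","lid_spot","holder","probe_grip","tea_light","spice_c","spice_a","shaker_a","tumbler","salt_mill"):
        print(n,[(np.round(d["position"],4).tolist(),round(d["conf"],2)) for d in place_of(c,n)[:3]])
a=cv2.imread("pics/side0.png");b=cv2.imread("pics/top0.png");cv2.imwrite("pics/both0.png",cv2.resize(np.vstack([a,b]),(400,600)))
E
```

```text
{'clock': 0.0, 'joints': [1.2298, 0.4119, -0.0127, 1.597, 0.0056, 1.1343, -0.0822], 'tool_pos': [0.1682, -0.6015, 0.3018], 'orientation': [-3.1109, -0.4269, 0.0005], 'force': [0.5436, -0.2461, -0.371], 'grip_width': 1.0013, 'grip_force': 0.0}
side {'fx': 377.24076532051504, 'fy': 377.24076532051504, 'cx': 253.69015500339302, 'cy': 191.35168200189102, 'cam_to_world': array([[ 0.9724,  0.1142, -0.2035,  0.2628],
       [-0.2333,  0.4623, -0.8555, -1.258 ],
       [-0.0036,  0.8793,  0.4762,  0.768 ],
       [ 0.    ,  0.    ,  0.    ,  1.    ]])}
jar [([0.5018, -0.162, -0.0043], 0.75)]
lid_centre [([0.5036, -0.1596, 0.0943], 0.97), ([0.4932, -0.1715, 0.1064], 0.67)]
lid_spot []
holder [([0.4316, 0.3908, -0.0009], 0.69), ([0.4704, 0.0662, -0.0], 0.57), ([0.5047, 0.1745, 0.0053], 0.57)]
probe_grip [([0.4689, 0.0649, 0.1014], 0.6)]
tea_light [([0.4242, -0.0614, -0.0062], 0.41)]
spice_c [([0.6239, -0.2577, -0.0002], 0.77), ([0.6162, -0.0713, 0.0015], 0.61)]
spice_a [([0.6239, -0.2577, -0.0002], 0.77), ([0.6162, -0.0713, 0.0015], 0.61)]
shaker_a [([0.4185, 0.2458, -0.0011], 0.72)]
tumbler [
[... 452 characters left out ...]
13], 0.86), ([0.6958, -0.1631, 0.0007], 0.48), ([0.4652, 0.0701, -0.0033], 0.32)]
lid_centre [([0.5035, -0.1597, 0.0982], 0.76)]
lid_spot [([0.4945, -0.1665, 0.1034], 0.55)]
holder [([0.5022, 0.1736, 0.0015], 0.91), ([0.4305, 0.3954, 0.0019], 0.85), ([0.4668, 0.0658, -0.0015], 0.6)]
probe_grip [([0.4673, 0.068, 0.0986], 0.57), ([0.6193, -0.2579, 0.001], 0.47)]
tea_light []
spice_c [([0.619, -0.0704, -0.001], 0.69), ([0.6204, -0.2607, -0.0005], 0.49)]
spice_a [([0.619, -0.0704, -0.001], 0.69), ([0.6204, -0.2607, -0.0005], 0.49)]
shaker_a [([0.4228, 0.2539, -0.001], 0.61)]
tumbler [([0.4615, -0.3922, 0.0076], 0.7)]
salt_mill [([0.6967, -0.1651, 0.0006], 0.91), ([0.4626, -0.3929, 0.0107], 0.5)]
```

View pics/top0.png

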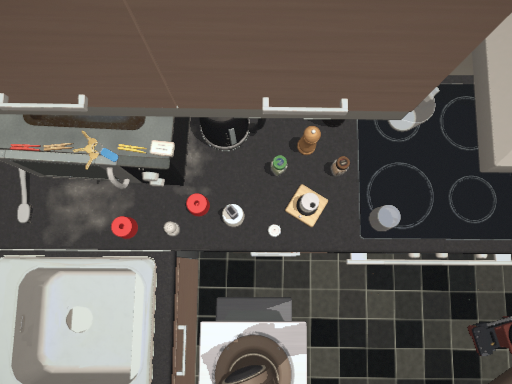

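View pics/side0.png

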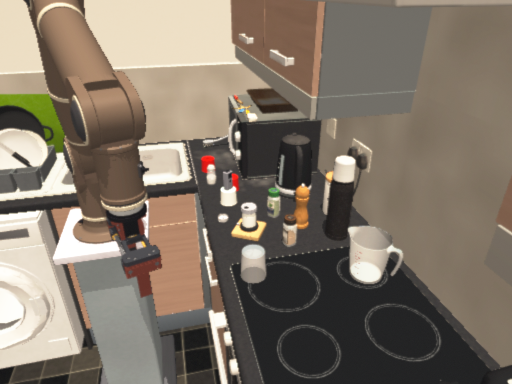

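The top picture shows the jar at about px (306,205) on its turned base, and the thermometer in its white holder at (233,215). The red look-alikes are at (197,204) and (123,227). I'll zoom in for the patch, the peg and the handle's yaw.

```bash
python3 - <<'E'
import cv2,numpy as np
a=cv2.imread("pics/top0.png")
x=cv2.resize(a[180:232,280:332],(400,400),interpolation=cv2.INTER_CUBIC)
y=cv2.resize(a[190:242,208:260],(400,400),interpolation=cv2.INTER_CUBIC)
cv2.imwrite("pics/z0.png",np.hstack([x,y]))
E
```

```text
(no output)
```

View pics/z0.png

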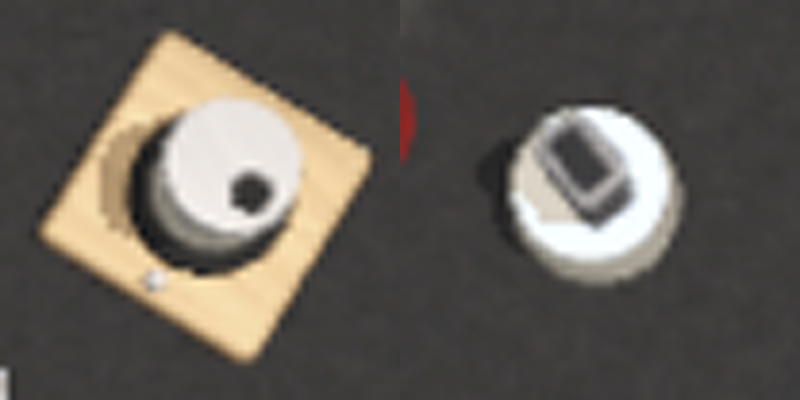

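The left crop shows the patch at crop px (252,191), the lid top's centre at (232,167) and the peg at (153,280), with the base corners clearly visible. The right crop shows the handle's top face at (586,160), its long axis running down to the right.

```bash
python3 - <<'E'
from h import *
f=lambda u,v,z,o=(280,180):ray("top",(u/400*52+o[0]-.5+.065,v/400*52+o[1]-.5+.065),z)[:2]
c=f(232,167,.106);s=f(252,191,.1075);b=[f(*q,.02) for q in((168,30),(372,152),(250,362),(40,232))]
ctr=np.mean(b,0);ang=lambda v:np.degrees(np.arctan2(v[1],v[0]))
print("lid",c,"spot",s,"base ctr",ctr,"spot ang",ang(s-c),ang(s-ctr),np.linalg.norm(s-c))
print("edges",[ang(b[(i+1)%4]-b[i]) for i in range(4)])
for z in(.03,.04): p=f(153,280,z);print("peg",p,ang(p-ctr),np.linalg.norm(p-ctr))
o=(208,190)
h=[f(u-400,v,.14,o) for u,v in((572,118),(632,178),(600,205),(540,153))]
print("handle",np.mean(h,0),h,"long",ang(h[1]-h[0]),ang(h[2]-h[3]),"short",ang(h[2]-h[1]))
s=st();print(R.from_rotvec(s["orientation"]).as_matrix())
E
```

```text
lid [ 0.5028 -0.1606] spot [ 0.4935 -0.1679] base ctr [ 0.5039 -0.1608] spot ang -141.7684237766962 -145.77396439262338 0.011829922977316805
edges [np.float64(-120.87104131083814), np.float64(149.49893192642585), np.float64(58.47786658423656), np.float64(-32.09817200076295)]
peg [ 0.4677 -0.1376] 147.443256911334 0.043036767115760294
peg [ 0.4666 -0.1367] 147.14429205310498 0.044451495095240434
handle [0.4689 0.0641] [array([0.4856, 0.0695]), array([0.4637, 0.0471]), array([0.4536, 0.0587]), array([0.4726, 0.081 ])] long -134.48186628209058 -130.36640700137013 short 131.0081076399745
{'clock': 1.2, 'joints': [1.2298, 0.4111, -0.0127, 1.5962, 0.0056, 1.1343, -0.0822], 'tool_pos': [0.1684, -0.6019, 0.3027], 'orientation': [3.1124, 0.4272, -0.0], 'force': [-0.3018, -0.2356, -1.0109], 'grip_width': 0.9961, 'grip_force': 0.0}
[[ 0.963   0.2694 -0.    ]
 [ 0.2694 -0.963  -0.    ]
 [-0.      0.     -1.    ]]
```

The base's -x axis points at about 148.5° and the patch sits at about 216°, so the lid is open by about 67° (1.18 rad) and needs a clockwise turn, which is positive about tool z. I'm moving above the lid now.

Call:
arm_command(
  slide=[
    [0.88,-0.67,0],
    [0.88,-0.67,0],
    [0.88,-0.67,0],
    [0.88,-0.67,0],
    [0.88,-0.67,0],
  ],
  turn=[-1,-1,-1,-1,-1],
  gripper=[1,1,1,1,1],
  newtons=30,
)

```text
clock: 1.7
tool_pos: [0.32, -0.4008, 0.3029]
orientation: [2.734, 1.545, -0.0]
force: [0.6, 0.1, -0.4]
grip_width: 1.002
grip_force: 0.0
```

```bash
python3 - <<'E'
from h import *
st();move_to([.5035,-.161,.303])
E
```

```text
{'clock': 1.7, 'joints': [1.026, 0.2355, -0.2645, 1.8511, 0.0702, 1.0632, 0.1923], 'tool_pos': [0.32, -0.4008, 0.3029], 'orientation': [2.7343, 1.5453, -0.0002], 'force': [0.6257, 0.0793, -0.4399], 'grip_width': 1.0022, 'grip_force': 0.0}
slide [ 0.6001  0.0671 -0.0003]
[[ 0.5158  0.8567  0.0003]
 [ 0.8567 -0.5158 -0.0008]
 [-0.0005  0.0006 -1.    ]]
```

Call:
arm_command(
  slide=[
    [0.6,0.067,0],
    [0.6,0.067,0],
    [0.6,0.067,0],
    [0.6,0.067,0],
    [0.6,0.067,0],
  ],
  turn=[-0.7,-0.7,-0.7,-0.7,-0.7],
  gripper=[1,1,1,1,1],
)

```text
clock: 2.2
tool_pos: [0.4731, -0.2033, 0.303]
orientation: [2.216, 2.226, 0.0]
force: [1.0, -0.9, 0.2]
grip_width: 1.002
grip_force: 0.0
```

```bash
python3 - <<'E'
from h import *
st();move_to([.5035,-.161,.303])
E
```

```text
{'clock': 2.2, 'joints': [0.7208, 0.2643, -0.49, 1.8347, 0.1406, 1.0758, 0.183], 'tool_pos': [0.4731, -0.2033, 0.303], 'orientation': [2.2155, 2.226, 0.0002], 'force': [0.9986, -0.8756, 0.1513], 'grip_width': 1.0019, 'grip_force': 0.0}
slide [0.0843 0.0611 0.0001]
[[-0.0047  1.      0.0008]
 [ 1.      0.0047 -0.0006]
 [-0.0006  0.0008 -1.    ]]
```

Call:
arm_command(
  slide=[
    [0.084,0.061,0],
    [0.084,0.061,0.1],
    [0.084,0.061,0.2],
    [0.084,0.061,0.25],
    [0.084,0.061,0.25],
  ],
  turn=[0,0,0,0,0],
  gripper=[1,1,1,1,1],
)

```text
clock: 2.7
tool_pos: [0.5007, -0.1622, 0.1743]
orientation: [-2.215, -2.22, 0.005]
force: [-0.9, -1.0, 0.3]
grip_width: 0.999
grip_force: 0.0
```

```bash
python3 - <<'E'
from h import *
st();move_to([.5035,-.161,.158])
for c in("side","top"):
    im=read_camera(c);cv2.imwrite(f"pics/{c}1.png",im[:,:,::-1])
    print([(d["position"],d["conf"]) for d in place_of(c,"lid_centre")[:2]])
a=cv2.imread("pics/side1.png");b=cv2.imread("pics/top1.png")
u=proj("side",[.5,-.16,.12]).astype(int);w=proj("top",[.5,-.16,.12]).astype(int);print(u,w)
cr=lambda m,p:cv2.resize(m[p[1]-40:p[1]+40,p[0]-40:p[0]+40],(400,400),interpolation=cv2.INTER_CUBIC)
cv2.imwrite("pics/z1.png",np.hstack([cr(a,u),cr(b,w)]))
E
```

```text
{'clock': 2.7, 'joints': [0.5902, 0.4449, -0.4681, 1.9372, 0.2656, 0.8266, -0.019], 'tool_pos': [0.5007, -0.1622, 0.1743], 'orientation': [-2.2146, -2.2199, 0.0045], 'force': [-0.8997, -0.9994, 0.2677], 'grip_width': 0.9989, 'grip_force': 0.0}
slide [0.0024 0.0058 0.0326]
[[-0.0024  1.     -0.0062]
 [ 1.      0.0024  0.0022]
 [ 0.0022 -0.0062 -1.    ]]
[([0.5052, -0.1631, 0.0962], 0.86), ([0.6252, -0.2613, 0.0025], 0.57)]
[([0.5009, -0.1602, 0.0997], 0.58)]
[246 201] [310 201]
```

View pics/z1.png

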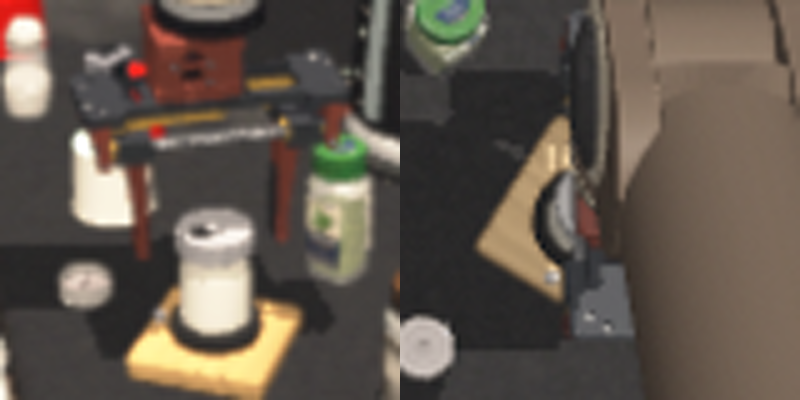

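The fingers straddle the lid symmetrically in the side view, with the lid at crop px (215,235) and the fingers at 140 and 282. I'm going down and gripping.

Call:
arm_command(
  slide=[
    [0.001,0.005,0.033],
    [0.001,0.005,0.033],
    [0.001,0.005,0.033],
  ],
  turn=[0,0,0],
  gripper=[1,1,1],
)

```text
clock: 3.2
tool_pos: [0.5056, -0.1625, 0.1624]
orientation: [2.219, 2.222, 0.001]
force: [0.1, -0.4, 0.3]
grip_width: 0.999
grip_force: 0.0
```

Call:
arm_command(
  slide=[
    [0,0,0],
    [0,0,0],
    [0,0,0],
    [0,0,0],
    [0,0,0],
  ],
  turn=[0,0,0,0,0],
  gripper=[-1,-1,-1,-1,-1],
  newtons=25,
)

```text
clock: 3.7
tool_pos: [0.5038, -0.1624, 0.161]
orientation: [-2.218, -2.222, 0.004]
force: [-9.9, -0.1, 8.1]
grip_width: 0.583
grip_force: 5.2
```

Call:
arm_command(
  slide=[
    [0,0,0],
    [0,0,0],
    [0,0,0],
  ],
  turn=[0,0,0],
  gripper=[-1,-1,-1],
)

```text
clock: 4.0
tool_pos: [0.5038, -0.1623, 0.161]
orientation: [-2.218, -2.221, 0.004]
force: [-4.1, -0.2, 6.1]
grip_width: 0.583
grip_force: 25.0
```

Call:
arm_command(
  slide=[
    [0,0,0],
    [0,0,0],
    [0,0,0],
    [0,0,0],
    [0,0,0],
  ],
  turn=[0.1,0.25,0.4,0.55,0.7],
  gripper=[-1,-1,-1,-1,-1],
)

```text
clock: 4.5
tool_pos: [0.5033, -0.1622, 0.161]
orientation: [-2.741, -1.53, 0.006]
force: [-6.5, 1.1, 7.0]
grip_width: 0.577
grip_force: 25.0
```

```bash
python3 - <<'E'
from h import *
s=st();print(s["moment"],R.from_rotvec(s["orientation"]).as_matrix())
E
```

```text
{'clock': 4.5, 'joints': [0.4768, 0.4456, -0.3263, 1.9501, 0.1985, 0.7809, -0.5148], 'tool_pos': [0.5033, -0.1622, 0.161], 'orientation': [-2.7413, -1.5298, 0.006], 'force': [-6.5025, 1.1151, 7.0237], 'grip_width': 0.5774, 'grip_force': 24.9965}
[0.2196 1.6373 0.1438] [[ 0.5251  0.8511 -0.0044]
 [ 0.8511 -0.5251  0.0002]
 [-0.0022 -0.0039 -1.    ]]
```

Call:
arm_command(
  slide=[
    [0,0,0],
    [0,0,0],
    [0,0,0],
    [0,0,0],
    [0,0,0],
  ],
  turn=[0.15,0.3,0.45,0.6,0.7],
  gripper=[-1,-1,-1,-1,-1],
)

```text
clock: 5.0
tool_pos: [0.5029, -0.1617, 0.161]
orientation: [-3.054, -0.729, 0.008]
force: [-9.1, 2.3, 9.6]
grip_width: 0.582
grip_force: 25.0
```

```bash
python3 - <<'E'
from h import *
s=st();print(s["moment"],R.from_rotvec(s["orientation"]).as_matrix())
E
```

```text
{'clock': 5.0, 'joints': [0.3732, 0.4317, -0.1947, 1.9575, 0.1171, 0.7684, -0.991], 'tool_pos': [0.5029, -0.1617, 0.161], 'orientation': [-3.0538, -0.729, 0.0078], 'force': [-9.0533, 2.2737, 9.597], 'grip_width': 0.5817, 'grip_force': 24.9995}
[0.5722 1.9329 0.162 ] [[ 0.8922  0.4517 -0.0053]
 [ 0.4517 -0.8922  0.0008]
 [-0.0044 -0.0031 -1.    ]]
```

Call:
arm_command(
  slide=[
    [0,0,0],
    [0,0,0],
    [0,0,0],
  ],
  turn=[0.1,0.15,0.15],
  gripper=[-1,-1,-1],
)

```text
clock: 5.3
tool_pos: [0.504, -0.1612, 0.1609]
orientation: [-3.09, -0.558, 0.005]
force: [-5.3, 2.9, 5.2]
grip_width: 0.581
grip_force: 25.0
```

```bash
python3 - <<'E'
from h import *
s=st();print(s["moment"],R.from_rotvec(s["orientation"]).as_matrix())
E
```

```text
{'clock': 5.3, 'joints': [0.3509, 0.4301, -0.1681, 1.9584, 0.101, 0.7642, -1.089], 'tool_pos': [0.504, -0.1612, 0.1609], 'orientation': [-3.0905, -0.5579, 0.0047], 'force': [-5.3291, 2.8661, 5.1541], 'grip_width': 0.5807, 'grip_force': 25.0006}
[0.6151 1.1257 0.8128] [[ 0.9369  0.3497 -0.0031]
 [ 0.3497 -0.9369  0.0006]
 [-0.0027 -0.0017 -1.    ]]
```

The moment jumped to 0.81 N m at about 69°, so the lid has met its stop. I'm releasing and rising.

Call:
arm_command(
  slide=[
    [0,0,0],
    [0,0,0],
    [0,0,0],
    [0,0,0],
    [0,0,0],
  ],
  turn=[0,0,0,0,0],
  gripper=[1,1,1,1,1],
)

```text
clock: 5.8
tool_pos: [0.5053, -0.1624, 0.1612]
orientation: [3.092, 0.555, 0.0]
force: [-0.9, -1.2, -1.1]
grip_width: 0.982
grip_force: 0.0
```

Call:
arm_command(
  slide=[
    [0,0,-0.06],
    [0,0,-0.16],
    [0,0,-0.26],
    [-0.1,0,-0.3],
    [-0.1,0,-0.3],
  ],
  turn=[0,0,0,0,0],
  gripper=[1,1,1,1,1],
)

```text
clock: 6.3
tool_pos: [0.456, -0.182, 0.3143]
orientation: [3.09, 0.549, 0.004]
force: [-0.4, 0.5, -0.5]
grip_width: 1.003
grip_force: 0.0
```

```bash
python3 - <<'E'
from h import *
st();move_to([.468,.065,.30])
for c in("side","top"):
    im=read_camera(c);cv2.imwrite(f"pics/{c}2.png",im[:,:,::-1])
    for n in ("lid_spot","lid_centre","probe_grip"):
        print(c,n,[(d["position"],d["conf"]) for d in place_of(c,n)[:2]])
a=cv2.imread("pics/side2.png")
cr=lambda m,p:cv2.resize(m[p[1]-25:p[1]+25,p[0]-25:p[0]+25],(400,400),interpolation=cv2.INTER_CUBIC)
u=proj("side",[.5,-.16,.1]).astype(int);w=proj("side",[.468,.065,.1]).astype(int);print(u,w)
cv2.imwrite("pics/z2.png",np.hstack([cr(a,u),cr(a,w)]))
E
```

```text
{'clock': 6.3, 'joints': [0.4284, 0.1783, -0.1693, 1.891, 0.0364, 1.0713, -0.9745], 'tool_pos': [0.456, -0.182, 0.3143], 'orientation': [3.0896, 0.5492, 0.0041], 'force': [-0.4461, 0.4612, -0.4507], 'grip_width': 1.003, 'grip_force': 0.0}
slide [ 0.1927 -0.4556  0.0271]
[[ 0.9387  0.3446  0.0032]
 [ 0.3446 -0.9387 -0.003 ]
 [ 0.0019  0.0039 -1.    ]]
side lid_spot [([0.4931, -0.1597, 0.1052], 0.49)]
side lid_centre [([0.502, -0.1601, 0.0952], 0.7)]
side probe_grip []
top lid_spot [([0.494, -0.1508, 0.1034], 0.49)]
top lid_centre [([0.5023, -0.1594, 0.0965], 0.93)]
top probe_grip [([0.4685, 0.066, 0.0971], 0.68)]
[247 206] [226 179]
```

View pics/z2.png

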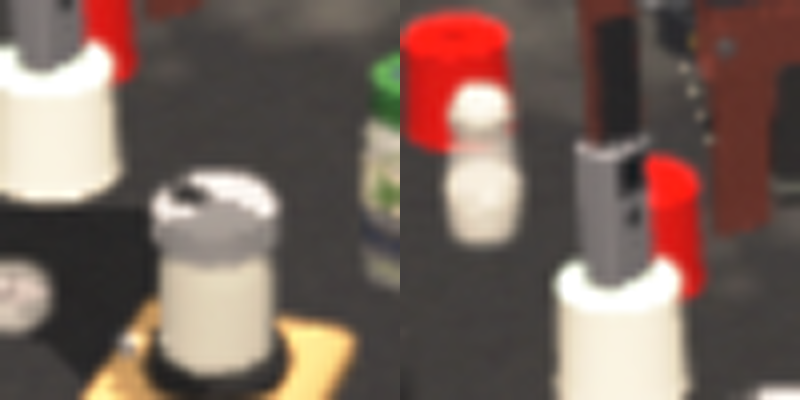

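The side view shows the patch at crop px (190,193), turned towards the peg side. I'll measure it finely in both pictures before lifting anything.

```bash
python3 - <<'E'
from h import *
u0={"side":proj("side",[.4924,-.154,.1075]),"top":proj("top",[.4924,-.154,.1075])}
out=[]
for c in("side","top"):
    g=cv2.cvtColor(cv2.imread(f"pics/{c}2.png"),6).astype(float);x,y=np.round(u0[c]).astype(int)
    w=g[y-6:y+7,x-6:x+7];print(c,u0[c]);print(w.astype(int))
out=[]
E
```

```text
side [244.4772 204.1236]
[[ 65  65  65  65  65  63  62  62  62  63  64  64  64]
 [ 68  65  66  65  64  63  62  62  63  65  66  65  66]
 [ 68  65  64  65  64  64  65  63  65  65  65  65  65]
 [ 67  63  62  63  64  65  67  69  73  75  75  75  76]
 [ 69  64  65  65  66  67  78  95 138 150 152 153 150]
 [ 64  64  64  67  77  79 103 139 221 236 243 245 244]
 [ 63  62  66  85 128 105  91  87 133 173 233 246 247]
 [ 67  65  76 139 202 135  75  61  70 112 172 230 239]
 [ 63  63  88 194 236 190 150 140 116 131 156 173 176]
 [ 44  43  76 182 235 236 234 230 185 163 162 164 163]
 [ 40  39  58 134 194 182 175 174 165 162 162 162 161]
 [ 40  39  59 127 139 142 152 156 159 160 160 159 160]
 [ 39  40  57 117 128 133 140 142 152 155 155 155 153]]
top [307.5622 204.7282]
[[231 234 235 233 225 180 177 161 160 153 102  67  83]
 [236 235 226 174 154 163 161 161 161 156 100  56  79]
 [205 150 127  84  85 135 156 124 118 106  84  60  74]
 [107  67  56  58  76 116 104  94  82  82  69  51  65]
 [ 55  56  57  57  60  70  76  64  58  57  47  46  57]
 [ 56  51  53  56  57  56  59  57  57  55  46  46  49]
 [ 57  57  58  58  57  57  56  57  57  56  50  46  47]
 [ 57  57  58  58  57  50  49  53  59  56  50  44  46]
 [ 58  56  57  57  57  52  53  46  50  57  54  44  44]
 [ 57  56  56  57  57  56  57  53  48  57  56  49  45]
 [ 57  57  58  57  57  58  57  54  47  57  56  52  46]
 [ 58  57  57  57  58  58  57  57  55  49  56  54  49]
 [ 57  57  57  56  58  57  57  58  57  56  57  57  49]]
```

Call:
arm_command(
  slide=[
    [0.193,-0.456,0.02],
    [0.193,-0.456,0.02],
    [0.193,-0.456,0.02],
    [0.193,-0.456,0.02],
    [0.193,-0.456,0.02],
  ],
  turn=[-0.55,-0.55,-0.55,-0.55,-0.55],
  gripper=[1,1,1,1,1],
)

```text
clock: 7.2
tool_pos: [0.4694, 0.0701, 0.3007]
orientation: [-2.9, -1.206, 0.0]
force: [1.5, -0.4, 0.9]
grip_width: 1.001
grip_force: 0.0
```

Call:
arm_command(
  slide=[
    [0,0,0.05],
    [0,0,0.05],
    [0,0,0.05],
  ],
  turn=[0,0,0],
  gripper=[1,1,1],
)

```text
clock: 7.5
tool_pos: [0.4693, 0.0672, 0.2757]
orientation: [-2.901, -1.204, 0.003]
force: [0.1, -0.8, -0.3]
grip_width: 0.996
grip_force: 0.0
```

```bash
python3 - <<'E'
from h import *
st();move_to([.4685,.065,.161])
im=[]
for c in("side","top"):
    a=read_camera(c)[:,:,::-1];cv2.imwrite(f"pics/{c}3.png",a)
    p=proj(c,[.4685,.065,.14]).astype(int);print(c,p,proj(c,[.4924,-.154,.1075]))
    im.append(cv2.resize(a[p[1]-40:p[1]+40,p[0]-40:p[0]+40],(400,400),interpolation=cv2.INTER_CUBIC))
cv2.imwrite("pics/z3.png",np.hstack(im))
g=cv2.cvtColor(cv2.imread("pics/top3.png"),6);x,y=307,205;print(g[y-9:y+8,x-9:x+12])
E
```

```text
{'clock': 7.5, 'joints': [0.1113, 0.2129, -0.4073, 1.9604, 0.1, 0.9898, -1.1268], 'tool_pos': [0.4693, 0.0672, 0.2757], 'orientation': [-2.901, -1.2043, 0.0035], 'force': [0.0698, -0.8472, -0.3222], 'grip_width': 0.9964, 'grip_force': 0.0}
slide [-0.0038  0.0022  0.2293]
[[ 0.706   0.7082 -0.0022]
 [ 0.7082 -0.706  -0.0004]
 [-0.0018 -0.0013 -1.    ]]
side [226 170] [244.4772 204.1236]
top [231 210] [307.5622 204.7282]
[[176 173 131  63 126 199 233 234 233 231 231 232 231 230 229 231 233 231
  228 220 203]
 [148 107  51  64 163 232 233 234 232 231 232 232 231 230 231 233 233 232
  232 231 206]
 [101  51  39 119 207 234 235 234 232 232 233 231 231 231 233 234 233 232
  232 232 222]
 [ 47  35  44 149 231 234 235 233 232 233 232 231 231 233 234 233 233 231
  232 232 229]
 [ 35  36  86 183 236 236 234 233 233 233 232 231 232 235 235 233 232 232
  233 232 227]
 [ 35  51  96 173 238 236 234 233 234 232 232 232 234 236 234 232 232 233
  232 232 230]
 [ 35  73 124 165 240 235 233 230 204 175 161 198 235 235 234 232 233 234
  233 233 232]
 [ 34  76 129 157 229 235 230 195 108  87  75 125 199 235 234 233 234 233
  232 234 232]
 [ 35  76 130 135 194 234 225 142  54  57  57  66 159 235 234 234 233 232
  233 234 229]
 [ 35  74 133 129 164 235 224 110  54  54  56  56 151 234 233 234 234 233
  234 228 184]
 [ 38  64 119 129 133 203 227 146  51  55  56  95 184 234 234 234 233 234
  228 190 169]
 [ 35  53 103 135 130 143 199 224 179  81 104 181 230 235 234 233 234 229
  190 147 195]
 [ 33  38  72 121 135 138 155 182 226 231 229 231 234 235 235 234 232 194
  132 149 217]
 [ 32  34  46  93 136 137 134 119 156 193 216 229 235 232 212 195 140 100
   77 148 216]
 [ 29  34  37  53  98 136 136 133 128 145 165 155 170 155 145 104  60  52
  134 215 217]
 [114  31  35  37  49  76 110 137 137 143 147 146 145 104  73  54  52 109
  193 223 221]
 [202  85  45  49  50  54  66  82  92  97 106  92  81  63  53  53  82 165
  219 223 223]]
```

View pics/z3.png

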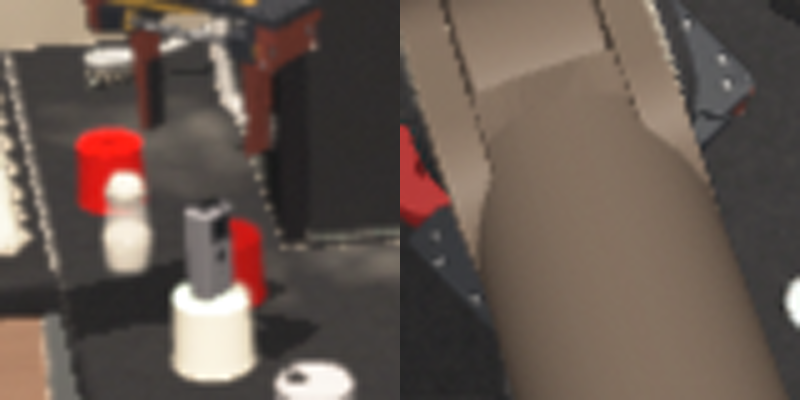

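The patch's centre in the top picture is at px (307.5,204.6), less than a pixel from the predicted home position, so the spot is (0.4924, -0.154). I'm going down over the handle.

Call:
arm_command(
  slide=[
    [-0.003,0.002,0.06],
    [-0.003,0.002,0.13],
    [-0.003,0.002,0.19],
    [-0.003,0.002,0.229],
    [-0.003,0.002,0.229],
  ],
  turn=[0,0,0,0,0],
  gripper=[1,1,1,1,1],
  newtons=15,
)

```text
clock: 8.1
tool_pos: [0.4684, 0.0646, 0.1601]
orientation: [-2.902, -1.202, 0.006]
force: [-0.8, 0.3, 0.1]
grip_width: 0.998
grip_force: 0.0
```

Call:
arm_command(
  slide=[
    [0,0,0],
    [0,0,0],
    [0,0,0],
    [0,0,0],
    [0,0,0],
  ],
  turn=[0,0,0,0,0],
  gripper=[0,-0.2,-0.35,-0.35,-0.35],
)

```text
clock: 8.6
tool_pos: [0.4694, 0.0659, 0.1622]
orientation: [2.901, 1.204, 0.001]
force: [0.7, 0.9, 1.0]
grip_width: 0.584
grip_force: 0.0
```

Call:
arm_command(
  slide=[
    [0,0,0],
    [0,0,0],
    [0,0,0],
    [0,0,0],
    [0,0,0],
  ],
  turn=[0,0,0,0,0],
  gripper=[-1,-1,-1,-1,-1],
)

```text
clock: 9.1
tool_pos: [0.4691, 0.0659, 0.1616]
orientation: [2.901, 1.205, -0.0]
force: [-0.0, -0.7, 0.6]
grip_width: 0.283
grip_force: 14.2
```

```bash
python3 - <<'E'
from h import *
s=st();print(s["moment"]);move_to([.4685,.065,.161])
E
```

```text
{'clock': 9.1, 'joints': [0.0689, 0.3709, -0.3753, 2.0776, 0.2013, 0.7271, -1.2179], 'tool_pos': [0.4691, 0.0659, 0.1616], 'orientation': [2.9013, 1.2049, -0.0002], 'force': [-0.0358, -0.6554, 0.6214], 'grip_width': 0.2829, 'grip_force': 14.2166}
[-0.0601  0.0338  0.013 ]
slide [-0.0021  0.0004  0.0012]
[[ 0.7058  0.7084 -0.0001]
 [ 0.7084 -0.7058 -0.0001]
 [-0.0001 -0.     -1.    ]]
```

Call:
arm_command(
  slide=[
    [0,0,0],
    [0,0,-0.04],
    [0,0,-0.1],
    [0,0,-0.18],
    [0,0,-0.26],
  ],
  turn=[0,0,0,0,0],
  gripper=[-1,-1,-1,-1,-1],
  newtons=25,
)

```text
clock: 9.6
tool_pos: [0.4685, 0.0658, 0.2925]
orientation: [-2.901, -1.205, 0.002]
force: [1.0, -0.1, -2.0]
grip_width: 0.281
grip_force: 23.9
```

Call:
arm_command(
  slide=[
    [0,0,-0.02],
    [0,0,-0.02],
    [0,0,-0.02],
  ],
  turn=[0,0,0],
  gripper=[-1,-1,-1],
)

```text
clock: 9.9
tool_pos: [0.4685, 0.0656, 0.3003]
orientation: [-2.901, -1.205, 0.003]
force: [0.2, 0.4, -1.5]
grip_width: 0.287
grip_force: 23.9
```

```bash
python3 - <<'E'
from h import *
s=st();print(s["moment"]);move_to([.4924,-.154,.29])
im=[]
for c in("side","top"):
    a=read_camera(c)[:,:,::-1];cv2.imwrite(f"pics/{c}4.png",a)
    print([(n,d["position"],d["conf"]) for n in("probe_grip","probe_tip") for d in place_of(c,n)[:2]])
    p=proj(c,[.4685,.065,.2]).astype(int)
    im.append(cv2.resize(a[p[1]-40:p[1]+40,p[0]-40:p[0]+40],(400,400),interpolation=cv2.INTER_CUBIC))
cv2.imwrite("pics/z4.png",np.hstack(im))
E
```

```text
{'clock': 9.9, 'joints': [0.1258, 0.184, -0.4151, 1.9312, 0.0854, 1.0451, -1.1099], 'tool_pos': [0.4685, 0.0656, 0.3003], 'orientation': [-2.9013, -1.2045, 0.0028], 'force': [0.2248, 0.3619, -1.5258], 'grip_width': 0.2873, 'grip_force': 23.8586}
[-0.0037 -0.0495 -0.0011]
slide [-0.2773  0.344   0.0208]
[[ 0.706   0.7083 -0.0017]
 [ 0.7083 -0.706  -0.0005]
 [-0.0016 -0.0009 -1.    ]]
[('probe_grip', [0.4666, 0.0642, 0.238], 0.65), ('probe_tip', [0.4637, -0.3954, 0.0062], 0.47)]
[('probe_tip', [0.6978, -0.1654, -0.0001], 0.27)]
```

View pics/z4.png

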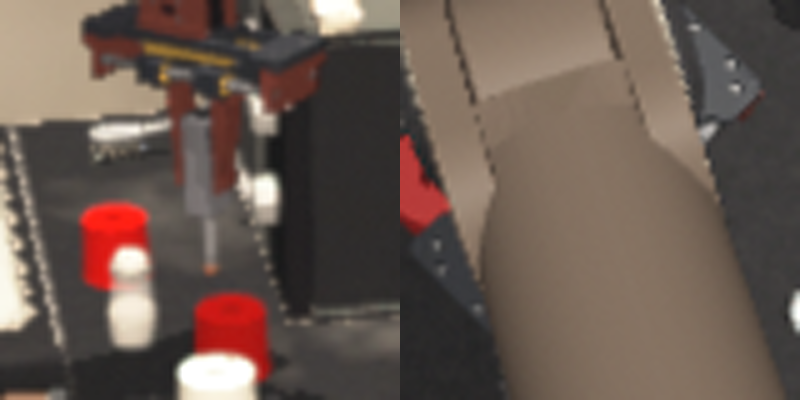

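The thermometer hangs upright in the fingers and clear of the holder, with its tip at crop px (211,270). I'm carrying it over the patch.

Call:
arm_command(
  slide=[
    [-0.06,0.07,0],
    [-0.12,0.15,0],
    [-0.18,0.23,0],
    [-0.24,0.3,0],
    [-0.277,0.344,0],
  ],
  turn=[0,0,0,0,0],
  gripper=[-1,-1,-1,-1,-1],
)

```text
clock: 10.7
tool_pos: [0.4928, -0.1576, 0.3011]
orientation: [2.903, 1.2, -0.002]
force: [-0.3, 0.3, -2.0]
grip_width: 0.282
grip_force: 23.9
```

Call:
arm_command(
  slide=[
    [0,0,0.03],
    [0,0,0.05],
    [0,0,0.05],
    [0,0,0.05],
  ],
  turn=[0,0,0,0],
  gripper=[-1,-1,-1,-1],
)

```text
clock: 11.1
tool_pos: [0.4932, -0.1526, 0.2765]
orientation: [-2.9, -1.207, 0.001]
force: [0.3, 1.2, -0.9]
grip_width: 0.284
grip_force: 23.9
```

```bash
python3 - <<'E'
from h import *
def tip4():
    p=proj("side",[.4685,.065,.2]).astype(int);print("tip4 meas",p+np.array([211,270])/5-40,"pred",proj("side",[.4685,.0656,.1493]))
tip4()
s=st();move_to([.4924,-.154,.2525]);t=np.array(s["tool_pos"]);im=[]
for c in("side","top"):
    a=read_camera(c)[:,:,::-1];cv2.imwrite(f"pics/{c}5.png",a)
    p=proj(c,[.4924,-.154,.1075]).astype(int);print(c,p,"tip pred",proj(c,t-[0,0,.151]),"spot pred",proj(c,[.4924,-.154,.1075]),"handle bottom",proj(c,t-[0,0,.101]))
    im.append(cv2.resize(a[p[1]-20:p[1]+20,p[0]-20:p[0]+20],(400,400),interpolation=cv2.INTER_CUBIC))
cv2.imwrite("pics/z5.png",np.hstack(im))
E
```

```text
tip4 meas [227.2 169. ] pred [226.3345 167.8919]
{'clock': 11.1, 'joints': [0.4211, 0.2686, -0.2577, 1.8754, 0.0796, 1.0083, -0.6522], 'tool_pos': [0.4932, -0.1526, 0.2765], 'orientation': [-2.8997, -1.2069, 0.0008], 'force': [0.3181, 1.1764, -0.8972], 'grip_width': 0.2842, 'grip_force': 23.8588}
slide [-0.0031  0.0008  0.048 ]
[[ 0.7047  0.7095 -0.0007]
 [ 0.7095 -0.7047  0.0005]
 [-0.0001 -0.0009 -1.    ]]
side [244 204] tip pred [244.5485 199.3876] spot pred [244.4772 204.1236] handle bottom [244.3238 186.5258]
top [307 204] tip pred [307.7803 203.6259] spot pred [307.5622 204.7282] handle bottom [309.816  201.2456]
```

View pics/z5.png

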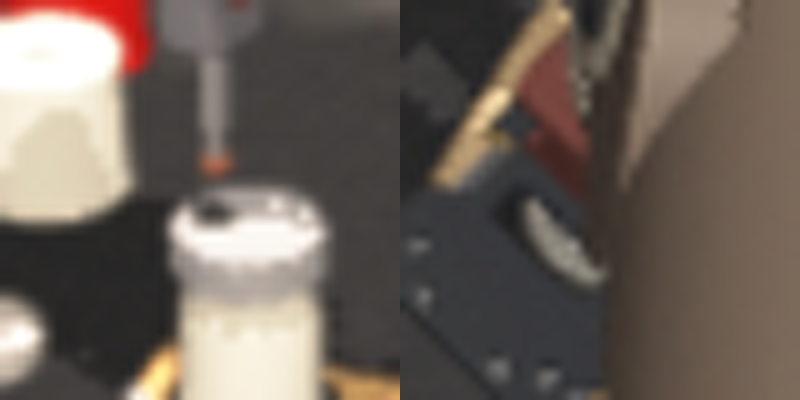

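The tip at crop px (216,168) stands right above the patch at (217,209), in line to within about 1 mm. I'm descending gently.

Call:
arm_command(
  slide=[
    [-0.002,0.001,0.01],
    [-0.002,0.001,0.02],
    [-0.002,0.001,0.03],
    [-0.002,0.001,0.034],
    [-0.002,0.001,0.034],
  ],
  turn=[0,0,0,0,0],
  gripper=[-1,-1,-1,-1,-1],
)

```text
clock: 11.7
tool_pos: [0.4926, -0.1546, 0.2593]
orientation: [-2.901, -1.205, 0.001]
force: [-0.7, -0.2, 0.5]
grip_width: 0.281
grip_force: 23.9
```

Call:
arm_command(
  slide=[
    [0,0,0.002],
    [0,0,0.004],
    [0,0,0.006],
    [0,0,0.006],
    [0,0,0.006],
  ],
  turn=[0,0,0,0,0],
  gripper=[-1,-1,-1,-1,-1],
)

```text
clock: 12.2
tool_pos: [0.4928, -0.1546, 0.2567]
orientation: [-2.901, -1.205, 0.0]
force: [-2.9, 0.7, 2.0]
grip_width: 0.283
grip_force: 23.9
```

Call:
arm_command(
  slide=[
    [0,0,0.002],
    [0,0,0.004],
    [0,0,0.006],
    [0,0,0.006],
    [0,0,0.006],
  ],
  turn=[0,0,0,0,0],
  gripper=[-1,-1,-1,-1,-1],
)

```text
clock: 12.7
tool_pos: [0.4928, -0.1547, 0.2537]
orientation: [-2.901, -1.205, 0.0]
force: [-3.0, 0.6, 3.6]
grip_width: 0.28
grip_force: 23.9
```

Call:
arm_command(
  slide=[
    [0,0,0.001],
    [0,0,0.001],
    [0,0,0.001],
  ],
  turn=[0,0,0],
  gripper=[-1,-1,-1],
)

```text
clock: 13.0
tool_pos: [0.4928, -0.1547, 0.2532]
orientation: [-2.901, -1.205, 0.0]
force: [-3.2, 0.8, 3.8]
grip_width: 0.284
grip_force: 23.9
```

```bash
python3 - <<'E'
from h import *
fs=[];ps=[]
for i in range(5):
    a=read_camera("side")[:,:,::-1];s=state();fs.append(s["force"]);ps.append(s["tool_pos"])
print(np.array(fs),np.mean(ps,0))
cv2.imwrite("pics/side6.png",a);p=(244,200)
cv2.imwrite("pics/z6.png",cv2.resize(a[180:220,224:264],(500,500),interpolation=cv2.INTER_CUBIC))
E
```

```text
[[-3.5626  0.1263  3.5209]
 [-2.8661  1.3372  4.5538]
 [-3.6412  0.3982  4.64  ]
 [-2.8826  0.8212  3.8378]
 [-2.6059  0.8003  4.3323]] [ 0.4928 -0.1547  0.2532]
```

View pics/z6.png

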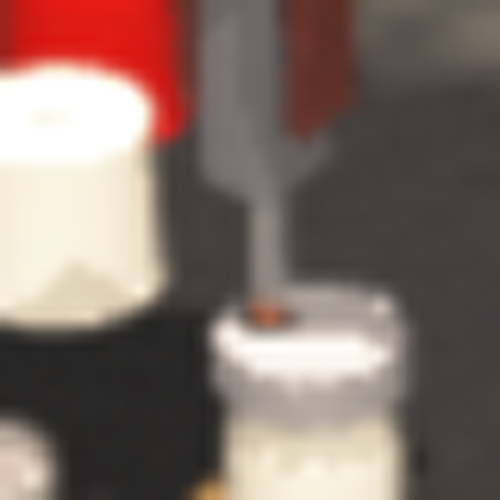

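The copper foot at crop px (268,315) sits in the middle of the dark patch. The contact force of about 5.5 N and the 5–6 mm of travel both put the sprung foot near half in. I'm handing in.

```bash
python3 -c "
from bench import *
print(job_done())"
```

```text
the job is handed in; nothing more can be done
None
```

I screwed the lid home to its stop and handed in the job with the thermometer held upright on the patch, its foot about half pushed in (about 5.5 N); the judge's verdict was not shown.

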